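Wind the annealing bell timer to its stop and set it back to the marker

TASK

Set the glass bench's bell timer: turn its knob clockwise past the T-shaped top mark until you feel the stop, and hold it firmly against the stop for half a second without forcing it, which winds the bell. Then turn it back anticlockwise until the dial's white pointer faces the steel marker clip on the rim, and let go. Leave the clip, the scale and everything else on the bench where they are.

Things in the scene. Friction and masses are not known exactly. Their poses are not given: they have to be found in the camera images.
- knob_grip (a point): Centre of the knob's grip bar, on the timer's upright turning axis, 84 mm above the bench. The black bar is 50 mm long along this point's x axis, 14 mm thick along y, and reaches from 24 mm below this point to 16 mm above it. +x is the end with the white line. The flat dial lies 32 mm below this point, its pointer ridge 29 mm below.
- knob: The black knob, origin on the turning axis 52 mm above the bench, z up. It drives the dial through a torsion spring of 1.5 N m per rad, without play; its x axis points as the pointer does when no torque is on it. Let go, it springs back into line with the dial. The spring is damaged above 0.30 N m, when knob and pointer are 0.20 rad out of line, either way.
- dial: The black dial, a disc 108 mm across and 6 mm thick under the knob, origin on the axis 46 mm above the bench. Clockwise from above winds it up (more minutes). It needs 0.05 N m to turn, so it lags the knob by about 0.033 rad either way, and stays where it is left. From its start to its hard stop it is 0.95 to 1.45 rad.
- pointer_tip (a point): Outer tip of the dial's white pointer ridge, 57.5 mm from the axis, 52 mm above the bench; x points outwards along the pointer, z up.
- top_mark (a point): T-shaped black mark on the white scale ring, the last of 13 marks 12.5 degrees apart (5 minutes each, the others plain strokes), 66 mm from the axis, 46 mm above the bench; x points outwards. The dial's stop lies 0.09 to 0.41 rad (5 to 24 degrees) past it, unknown and to be felt: firmly against it is 0.12 N m or more on the knob (knob 0.08 rad ahead of the pointer); aim for 0.2 N m.
- marker_tip (a point): Inner tip of the steel marker clip on the timer's rim, 59 mm from the axis, 52 mm above the bench; the clip is 27 mm long radially, 9 to 13 mm wide, its top 54 mm above the bench. x points outwards: the dial is set when its pointer points the same way. It lies 0.8 to 1.45 rad anticlockwise of the stop, at least 0.4 rad anticlockwise of the top mark.
- timer: Round grey bell timer bolted to the bench: housing 168 mm across and 44 mm tall on a 190 mm square plate 8 mm thick, origin on the bench under the turning axis, z up. It does not move.
- tumbler: bystander: green glass tumbler, 72 mm across, 95 mm tall, origin under its centre
- paperweight: bystander: amber glass paperweight, 76 mm across, 59 mm tall, origin under its centre
- jacks: bystander: dark steel glassblower's jacks lying flat, 250 x 50 x 16 mm, origin underneath, long axis x
- block_ladle: bystander: wooden shaping block, a cup 80 mm across and 58 mm tall with a 100 mm handle along its x axis, origin under the cup
- cork_paddle: bystander: flat cork slab 160 x 70 x 16 mm, origin under its centre
- wax_tin: bystander: round aluminium tin, 68 mm across, 50 mm tall, origin under its centre
- shears: bystander: steel shears lying flat, 200 x 45 x 13 mm, origin under the pivot

How it is judged (in metres and radians):
On the way:
1. the knob is held firmly against the stop past the top mark (0.12 N m or more: knob at least 0.08 rad ahead of the pointer, pointer past the top mark) for 0.3 s (angle between the x axis of knob_grip and the x axis of pointer_tip, either way round above 0.08 rad and y of pointer_tip in the frame of top_mark below -0.003 m), for 0.3 s.
At the end, for the whole second after the job is handed in: the pointer faces the marker clip within 0.06 rad (3.4 mm at the pointer's tip), with the knob let go and in line with the dial (within 0.03 rad) (angle between the x axis of pointer_tip and the x axis of marker_tip, either way round below 0.06 rad and angle between the x axis of knob_grip and the x axis of pointer_tip, either way round below 0.03 rad); the robot touches nothing.
It fails at once if the timer's spring is forced: more than 0.30 N m on the knob (knob more than 0.20 rad out of line with the pointer) (angle between the x axis of knob_grip and the x axis of pointer_tip, either way round above 0.2 rad).
It fails at once if the marker clip or the scale ring is shifted by more than 4 mm (distance of any of marker_tip, top_mark from where it was at the start of the episode above 0.004 m).
It fails at once if a bystander is moved by more than 20 mm (distance of any of tumbler, paperweight, jacks, block_ladle, cork_paddle, wax_tin, shears from where it was at the start of the episode above 0.02 m).
It also fails if it takes over 64 s, if anything falls off the work surface, if the arm or the gripper's body presses on something with over 40 N, if the wrist force passes 120 N, or if a joint passes its speed limit or range.

ROBOT

A 6-joint arm with a two-finger parallel gripper is mounted at the origin on the work surface. World frame = base frame: x ahead of the robot, y to its left, z up, the work surface at z = 0. Lengths are in m, angles in degrees, forces in N, time in s.
With the tool pointing down it reaches from about 0.35 to 0.85 m from the base axis. Payload 8.1 kg.
Tool frame: the origin (TCP) lies at the very end of the fingers, on their centre line; the grasp point (between the pads) lies tcp_to_grasp behind it (tcp_to_grasp is the distance from the TCP to the grasp point, in m); z points along the fingers, y is the direction in which the jaws open and shut (so a half turn about z gives the same grasp; the last joint's range is limited). The gripper opens to 85 mm and grips with 20 to 120 N. Pads are 22 mm wide; open, the fingers measure 114 mm over their backs; the gripper's body (76 mm by 85 mm) begins 54 mm behind the grasp point. The pads swing forward as they close: fully open they stand 13 mm farther back than shut.
Start: joints at [-80.81, 7.471, 85.268, -0, 87.261, -4.893], TCP at [0.146, -0.582, 0.231] pointing down, gripper open.
Joint ranges: [-169.43, 169.43], [-51.17, 129.36], [1.28, 143.12], [-76.62, 256.62], [0, 156.53], [-152.29, 152.29]. Speed limits (degrees/s): [136.94, 136.94, 159.86, 180, 180, 180].

INTERFACE

Orientations are given as [roll, pitch, yaw] about the fixed x, y, z axes, in that order (R = Rz(yaw) Ry(pitch) Rx(roll)).
In Python, from cell import * gives the robot as it stands. The module is installed in compiled form; this text tells all that it offers.
- The arm moves only by the tool apply_moves, never from a script. Its argument "increments" is a list that holds one entry, the list of rows, each a list of 5 numbers: the finger opening in mm, from 0 to 85.4, then the shift along the tool's x, y, z in mm, then the turn about the tool's z in rad. A call has exactly 5 rows; each row shifts and turns the commanded pose from where the row before left it, along the tool's axes as they then stand; what a row does not reach is not made up. A row lasts 1/12 s, in which the tool goes at most 41.7 mm and 7.16 degrees, less where a joint would pass 70% of its speed; a pose out of reach is approached as far as the arm can. A call with a gripper value outside its range is refused whole. The fingers move at their own pace and stop on an object; the grip force is fixed at half the most. Time passes only in rows, so rows that do not move let the fingers close, or fill a call up. It gives the time, the measured TCP pose, the force and the opening at its end, in the units of the state.
- sense(): the state, without advancing time (a new reading comes with each control period).
- camera(name): name is "scene" or "top" or "wrist"; returns the picture (400x640x3 uint8, red, green, blue); there is no depth.
- camera_params(name): a dict with "vertical_fov" (degrees; the focal length in pixels is half the picture's height over the tangent of half this angle, whatever the lens; pixels are square), "cx", "cy" (the principal point, pixels), "cam_to_world" (4x4, takes a point from camera to world coordinates). Camera axes: x right, y down, z forward; pixel columns grow to the right and rows downward; lengths in m; the calibration is good to about 2 mm. A picture is of the moment at which its call begins: read the wrist's pose just before it. camera_params takes no time and is no camera call; for the wrist camera it gives the pose at the moment of the call.
- close_job(): hands the job in, once; it reports no verdict.
The state is a dict: "time": time; "joint_pos": joint angles; "dq": joint speeds; "joint_efforts": joint torques, N m; "ee_pos": TCP position; "eef_rot": TCP orientation; "contact_force": force on the tool from outside, world axes, zero at the start; "wrist_torque": the same for the moment, N m; "gripper_width": finger opening in m.
Only numpy, scipy, OpenCV 4.12 (cv2) and the standard library are available. Lean on these libraries where they do the work, as an engineer would, in place of code of your own. Each camera call takes 0.05 s, during which the arm holds its last target.

## Working session

There is one attempt and no reset: what is moved stays moved. The work goes in short steps, Python scripts to look and compute and a tool call to move; the robot and the scene stay as the last step left them, time stands still between calls to the robot, and variables do not carry over. Pictures are saved under pics/ and viewed, and the job is handed in when it is done.

Besides the shell and the picture viewer there is one more tool, called after "Request:" as name([rows], argument=value, ...), one row to a line, values as JSON. apply_moves: Moves the arm, as the interface text tells. Its arguments: {"type":"object","properties":{"increments":{"type":"array"}},"required":["increments"]}

```bash
mkdir -p pics
python3 - <<'E'
from cell import *
import cv2
print(sense())
for n in ["scene","top","wrist"]:
    p=camera_params(n);print(n,p)
    cv2.imwrite(f"pics/{n}0.png",cv2.cvtColor(camera(n),cv2.COLOR_RGB2BGR))
import cell;print([k for k in dir(cell) if k[0]!='_'])
E
```

```text
{'time': 0.0, 'joint_pos': array([-8.08096388e+01,  7.51590120e+00,  8.53286212e+01, -1.37278034e-03,
        8.72625681e+01, -4.89419217e+00]), 'dq': array([-0.07001802, -0.04149081,  0.02597585, -0.0003886 , -0.03086443,
        0.0376371 ]), 'joint_efforts': array([ 1.95726127e-03, -5.69402111e+01, -5.00543475e+01, -9.29852445e-05,
        1.49800954e-02, -1.77044666e-05]), 'ee_pos': array([ 0.14592529, -0.58141519,  0.23024248]), 'eef_rot': array([-1.79893183e+02, -7.77043129e-03,  1.40846130e+01]), 'contact_force': array([-0.48429216, -0.82100954, -0.35029881]), 'wrist_torque': array([ 0.0081467 , -0.03199134,  0.01741127]), 'gripper_width': 0.08553199041926092}
scene {'vertical_fov': 44.68665410902005, 'cx': 313.9630818622154, 'cy': 199.17755402436336, 'cam_to_world': array([[ 0.43184978,  0.69024575, -0.58057435,  1.49644183],
       [ 0.90178626, -0.34252682,  0.2635468 , -0.39680017],
       [-0.01695023, -0.6373666 , -0.77037426,  1.27333811],
       [ 0.        ,  0.        ,  0.        ,  1.        ]])}
top {'vertical_fov': 50.84829635378382, 'cx': 321.654613912039, 'cy': 201.9523446072355, 'cam_to_world': array([[ 0.02127785, -0.99144668,  0.1287662 ,  0.44697171],
       [-0.99959998, -0.01869679,  0.02122041,  0.00302305],
       [-0.01863139, -0.12916622, -0.99144791,  1.11115469],
       [ 0.        ,  0.        ,  0.        ,  1.        ]])}
wrist {'vertical_fov': 60.82480244912533, 'cx': 327.65018278949685, 'cy': 208.26304761669698, 'cam_to_world': array([[ 0.24283574, -0.93455126, -0.26008604,  0.21146948],
       [-0.97006573, -0.23444499, -0.06330893, -0.56646554],
       [-0.00181043,  0.26767422, -0.96350778,  0.37274905],
       [ 0.        ,  0.        ,  0.        ,  1.        ]])}
['MotionError', 'camera', 'camera_params', 'close_job', 'sense', 'tcp_to_grasp']
```

View pics/scene0.png

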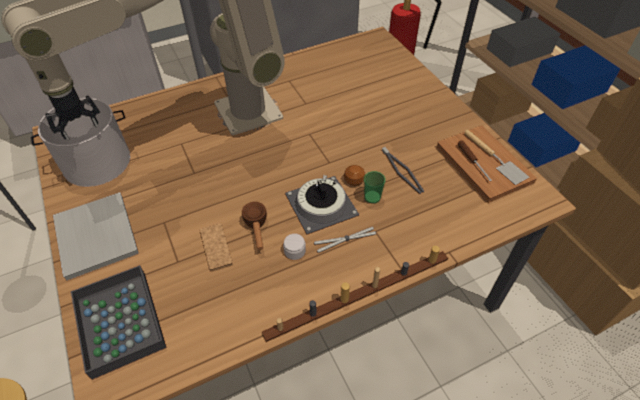

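View pics/top0.png

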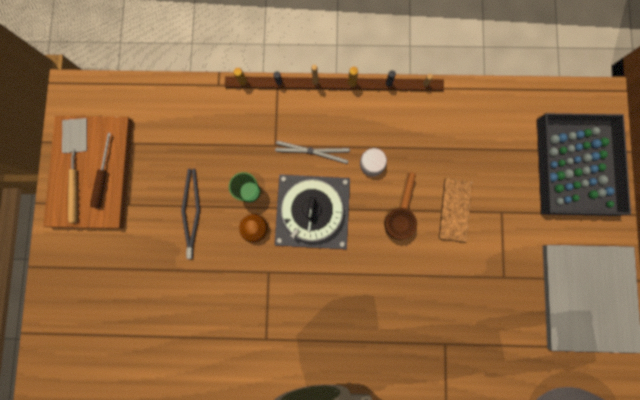

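View pics/wrist0.png

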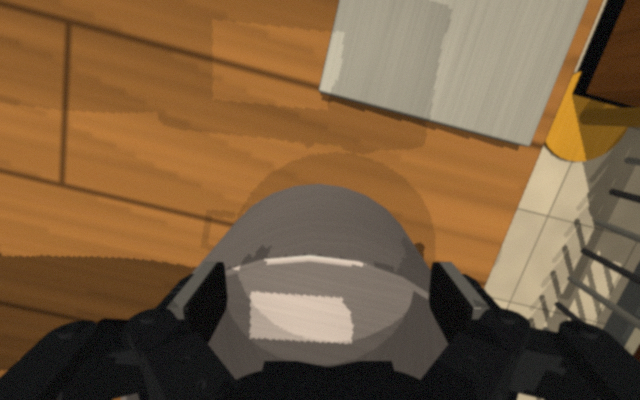

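The scene view shows the timer in mid-bench at about (322,200), with the gripper over the pot on the left. In the top view the timer is at about (313,211), with the tumbler at (243,187) and the paperweight at (254,228). I'll zoom in and measure.

```bash
cat > h.py <<'E'
from cell import *
import numpy as np, cv2
def ray(p,uv):
    f=200/np.tan(np.radians(p['vertical_fov']/2)); M=np.array(p['cam_to_world'])
    d=M[:3,:3]@np.array([(uv[0]-p['cx'])/f,(uv[1]-p['cy'])/f,1]); return M[:3,3],d
def onz(p,uv,z):
    o,d=ray(p,uv); return o+d*(z-o[2])/d[2]
def proj(p,X):
    f=200/np.tan(np.radians(p['vertical_fov']/2)); M=np.array(p['cam_to_world'])
    c=M[:3,:3].T@(np.array(X)-M[:3,3]); return np.array([p['cx']+f*c[0]/c[2],p['cy']+f*c[1]/c[2]])
def save(n,im,crop=None,s=1):
    if crop: im=im[crop[1]:crop[3],crop[0]:crop[2]]
    im=cv2.resize(im,None,fx=s,fy=s,interpolation=cv2.INTER_CUBIC)
    cv2.imwrite(n,cv2.cvtColor(im,cv2.COLOR_RGB2BGR))
E
python3 - <<'E'
from h import *
im=cv2.cvtColor(cv2.imread('pics/top0.png'),cv2.COLOR_BGR2RGB)
p=camera_params('top')
save('pics/topz.png',im,(225,165,355,255),6)
sub=im.astype(int)
m=((sub.min(2)>150)).astype(np.uint8); m[:, :270]=0;m[:,352:]=0;m[:174]=0;m[252:]=0
c,_=cv2.findContours(m,cv2.RETR_EXTERNAL,cv2.CHAIN_APPROX_NONE)
c=max(c,key=cv2.contourArea); e=cv2.fitEllipse(cv2.convexHull(c)); print(e, onz(p,e[0],.046))
for n,uv,z in [('tumbler',(243,187),.05),('pw',(254,228),.03),('plate',(313,211),0.01)]: print(n,onz(p,uv,z))
print(tcp_to_grasp)
s=cv2.cvtColor(cv2.imread('pics/scene0.png'),cv2.COLOR_BGR2RGB)
save('pics/scz.png',s,(270,150,400,240),6)
save('pics/scp.png',s,(20,70,150,190),5)
E
```

```text
((311.34326171875, 209.73074340820312), (58.83673095703125, 60.0463981628418), 45.5257682800293) [0.56482901 0.05167392 0.046     ]
tumbler [0.6196513  0.22828741 0.05      ]
pw [0.51637459 0.19918946 0.03      ]
plate [0.56553455 0.04887119 0.01      ]
0.0187
```

View pics/topz.png

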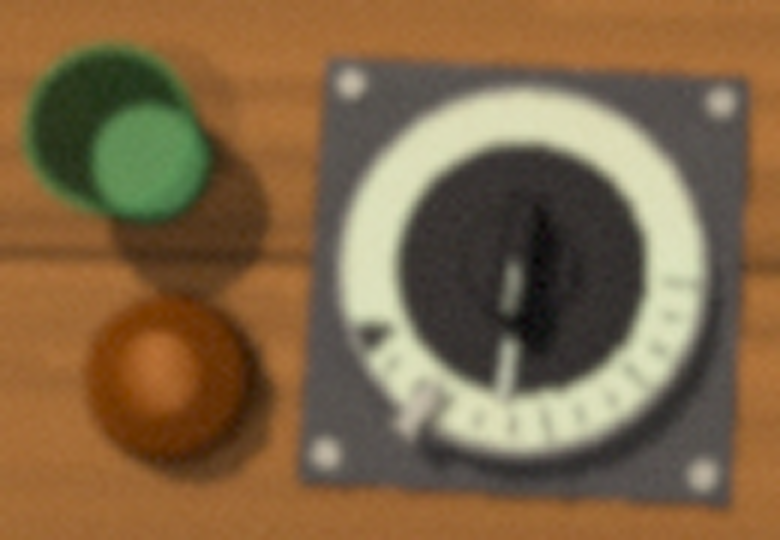

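View pics/scz.png

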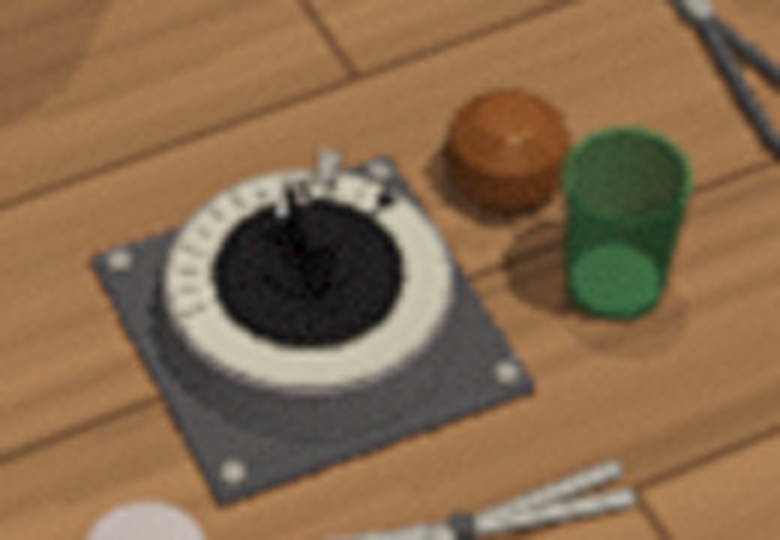

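View pics/scp.png

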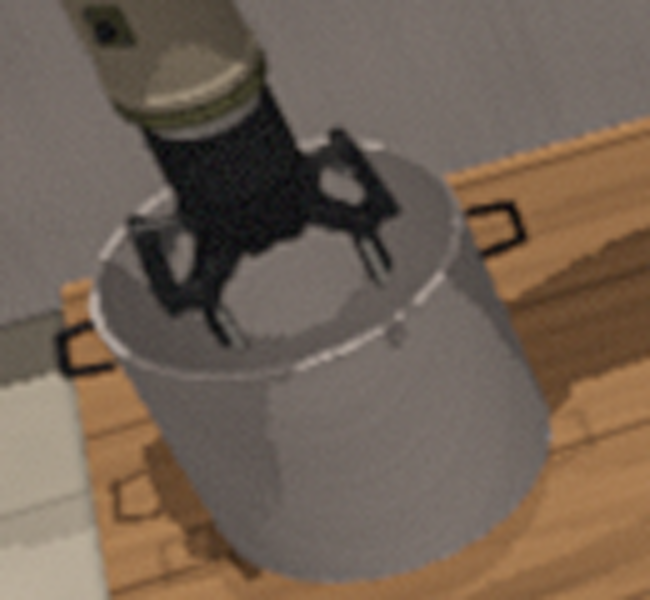

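Request:
apply_moves([
  [[85,0,0,-40,0],[85,0,0,-40,0],[85,0,0,-40,0],[85,0,0,-40,0],[85,0,0,-30,0]],
])

```text
time: 0.57
ee_pos: [0.1461, -0.5819, 0.4251]
eef_rot: [179.8, 0.0, 14.1]
contact_force: [-0.3, -0.6, -0.4]
gripper_width: 0.0852
```

Run:
```python
from h import *
p=camera_params('scene')
for z in (.1,.15,.2,.25,.3): print(z,proj(p,[.146,-.582,z]))
im=camera('scene');save('pics/s1.png',im,(0,0,200,200),3)
```

```text
0.1 [ 97.15912625 163.30007798]
0.15 [ 91.68409542 152.74841009]
0.2 [ 85.93905397 141.67636841]
0.25 [ 79.90352286 130.04448505]
0.3 [ 73.55489833 117.80919728]
```

View pics/s1.png

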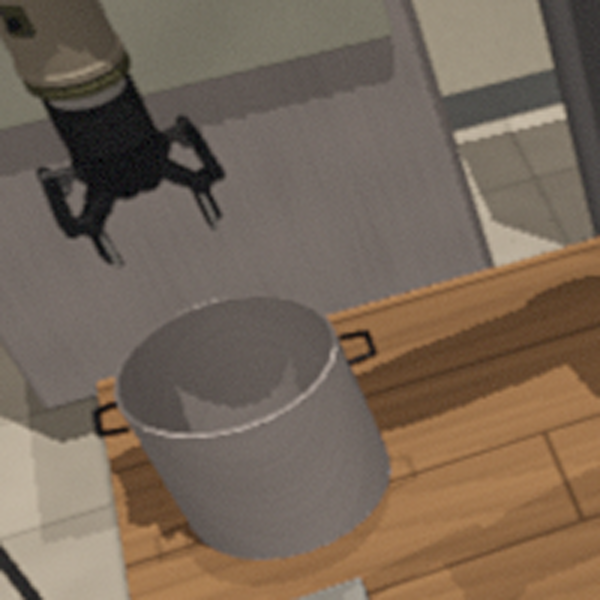

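The gripper is well clear above the pot rim. Next I traverse to the timer.

Request:
apply_moves([
  [[85,28,-25.6,0,0],[85,28,-25.6,0,0],[85,28,-25.6,0,0],[85,28,-25.6,0,0],[85,28,-25.6,0,0]],
])

```text
time: 1.03
ee_pos: [0.2512, -0.4221, 0.4208]
eef_rot: [-180.0, 0.0, 14.1]
contact_force: [1.8, 0.1, 0.5]
gripper_width: 0.0852
```

Request:
apply_moves([
  [[85,28,-25.6,0,0],[85,28,-25.6,0,0],[85,28,-25.6,0,0],[85,28,-25.6,0,0],[85,28,-25.6,0,0]],
])

```text
time: 1.45
ee_pos: [0.3558, -0.2638, 0.421]
eef_rot: [-180.0, 0.0, 14.1]
contact_force: [0.9, -1.1, -0.5]
gripper_width: 0.0844
```

Request:
apply_moves([
  [[85,28,-25.6,0,0],[85,28,-25.6,0,0],[85,28,-25.6,0,0],[85,28,-25.6,0,0],[85,28,-25.6,0,0]],
])

```text
time: 1.87
ee_pos: [0.4605, -0.1054, 0.4211]
eef_rot: [-180.0, 0.0, 14.1]
contact_force: [1.1, -0.7, 0.3]
gripper_width: 0.0854
```

Request:
apply_moves([
  [[85,28,-25.6,0,0],[85,28,-25.6,0,0],[85,28,-25.6,0,0],[85,28,-25.6,0,0],[85,28,-25.6,0,0]],
])

```text
time: 2.28
ee_pos: [0.5652, 0.0529, 0.4209]
eef_rot: [-180.0, 0.0, 14.1]
contact_force: [-0.2, -0.1, 1.0]
gripper_width: 0.0851
```

Request:
apply_moves([
  [[85,0,0,0,-0.12],[85,0,0,0,-0.12],[85,0,0,0,-0.12],[85,0,0,0,-0.12],[85,0,0,0,-0.12]],
])

```text
time: 2.7
ee_pos: [0.5646, 0.0512, 0.4207]
eef_rot: [-180.0, 0.0, 48.8]
contact_force: [-0.2, 0.2, 0.6]
gripper_width: 0.085
```

Request:
apply_moves([
  [[85,0,0,0,-0.12],[85,0,0,0,-0.12],[85,0,0,0,-0.12],[85,0,0,0,-0.12],[85,0,0,0,-0.12]],
])

```text
time: 3.12
ee_pos: [0.5645, 0.0509, 0.4207]
eef_rot: [-179.9, 0.0, 83.2]
contact_force: [1.2, -0.2, -0.2]
gripper_width: 0.0846
```

Request:
apply_moves([
  [[85,0,0,0,-0.12],[85,0,0,0,-0.12],[85,0,0,0,-0.12],[85,0,0,0,-0.12],[85,0,0,0,-0.12]],
])

```text
time: 3.53
ee_pos: [0.5645, 0.0509, 0.4207]
eef_rot: [-180.0, -0.0, 117.6]
contact_force: [0.8, -0.8, -0.6]
gripper_width: 0.0852
```

Request:
apply_moves([
  [[85,0,0,0,-0.12],[85,0,0,0,-0.12],[85,0,0,0,-0.12],[85,0,0,0,-0.12],[85,0,0,0,-0.12]],
])

```text
time: 3.95
ee_pos: [0.5645, 0.0509, 0.4208]
eef_rot: [-180.0, -0.0, 151.9]
contact_force: [0.4, -0.7, -0.4]
gripper_width: 0.0852
```

Request:
apply_moves([
  [[85,0,0,40,-0.11],[85,0,0,40,-0.11],[85,0,0,40,-0.11],[85,0,0,30,0],[85,0,0,0,0]],
])

```text
time: 4.37
ee_pos: [0.5604, 0.0509, 0.2623]
eef_rot: [-179.9, -0.8, 170.5]
contact_force: [-0.2, -0.4, -1.7]
gripper_width: 0.085
```

Run:
```python
from h import *
import pickle
p=camera_params('wrist'); s=sense(); im=camera('wrist'); t=camera('top'); 
pickle.dump((p,s,im),open('w1.pkl','wb'))
print(s['ee_pos'],s['eef_rot'],s['joint_pos']); save('pics/w1.png',im)
```

```text
[0.56042404 0.05090253 0.26226862] [-179.87182897   -0.76700245  170.50841454] [-3.01853008e-02  1.82737255e+00  8.80046463e+01 -3.49236666e-04
  9.09456183e+01 -8.05394611e+01]
```

View pics/w1.png

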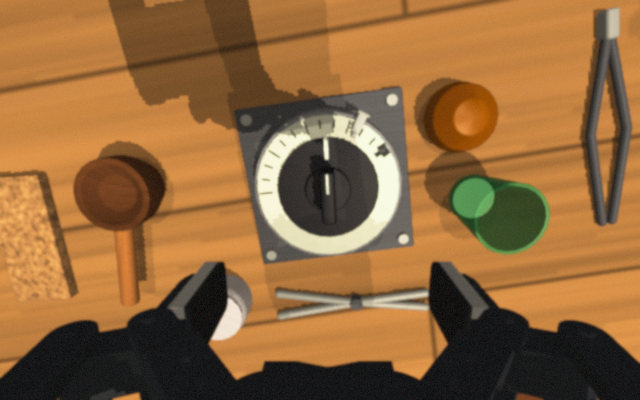

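Run:
```python
from h import *
import pickle
p,s,im=pickle.load(open('w1.pkl','rb'))
save('pics/w1z.png',im,(230,80,420,260),4)
m=(im.astype(int).min(2)>120).astype(np.uint8); m[:100]=0;m[258:]=0;m[:,:248]=0;m[:,408:]=0
c,_=cv2.findContours(m,cv2.RETR_EXTERNAL,cv2.CHAIN_APPROX_NONE)
c=max(c,key=cv2.contourArea); P=np.array([onz(p,q,.046)[:2] for q in cv2.convexHull(c)[:,0]])
A=np.c_[2*P,np.ones(len(P))]; x=np.linalg.lstsq(A,(P**2).sum(1),rcond=None)[0]; print(x[:2],np.sqrt(x[2]+(x[:2]**2).sum()))
r=np.hypot(*(P-x[:2]).T);print(r.round(4))
```

```text
[0.56373305 0.04978199] 0.07916065355621327
[0.0842 0.0842 0.0835 0.077  0.0771 0.0774 0.0776 0.0782 0.0781 0.0782
 0.0786 0.0788 0.0788 0.0785 0.0787 0.0787 0.0789 0.0794 0.0802 0.0797
 0.0799 0.0798 0.08   0.0798 0.0803 0.0798 0.08   0.0797 0.08   0.0799
 0.0794 0.0791 0.079  0.0785 0.0788 0.0787 0.0783 0.0783 0.0783 0.0778
 0.0773 0.0753 0.0752 0.0835]
```

View pics/w1z.png

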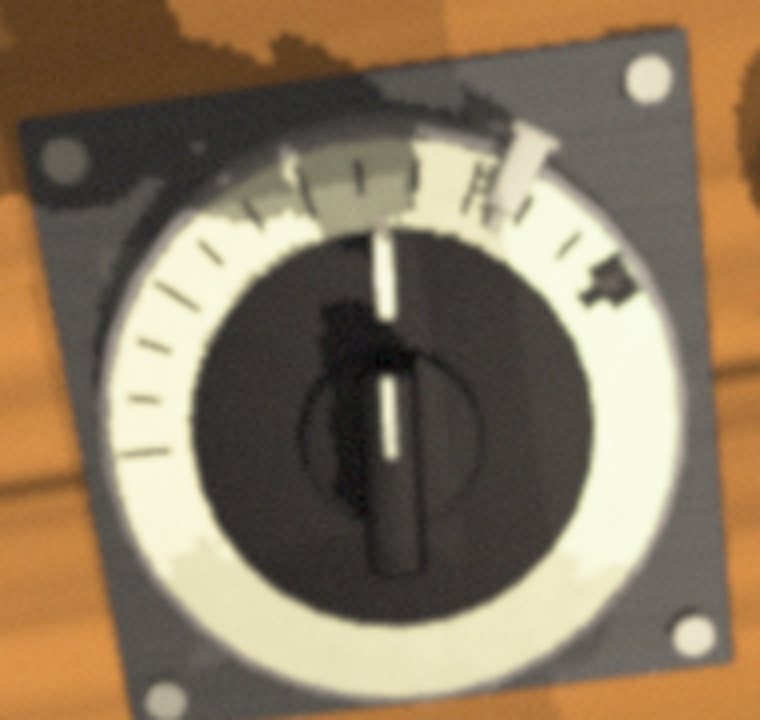

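Run:
```python
from h import *
import pickle
p,s,im=pickle.load(open('w1.pkl','rb'))
Z=lambda u,v,z: onz(p,(230+u/4,80+v/4),z)[:2]
# dial contour: dark inside
g=im.astype(int).max(2); m=(g<95).astype(np.uint8)
cx,cy=230+393/4,80+425/4
pts=[]
for a in np.radians(np.arange(0,360,3)):
    rs=np.arange(40,62,.25)
    v=cv2.remap(g.astype(np.float32),(cx+rs*np.cos(a)).astype(np.float32)[None],(cy+rs*np.sin(a)).astype(np.float32)[None],cv2.INTER_LINEAR)[0]
    i=np.argmax(np.diff(v)); 
    if np.diff(v)[i]>8: pts.append(onz(p,(cx+rs[i]*np.cos(a),cy+rs[i]*np.sin(a)),.052)[:2])
P=np.array(pts)
for _ in range(4):
    A=np.c_[2*P,np.ones(len(P))]; x=np.linalg.lstsq(A,(P**2).sum(1),rcond=None)[0]; C=x[:2]; R=np.sqrt(x[2]+C@C)
    r=np.hypot(*(P-C).T); P=P[abs(r-R)<.0015]
print('dial',C,R,len(P))
ang=lambda d: np.degrees(np.arctan2(d[1],d[0]))
a=Z(381,236,.055);b=Z(387,316,.055);print('pointer',ang(a-C),ang(b-C),ang(a-b),np.hypot(*(a-C)))
a=Z(388,378,.1);b=Z(393,459,.1);print('line',ang(a-b)); 
k=(Z(392,352,.1)+Z(396,575,.1))/2; print('bar',k, ang(Z(392,352,.1)-Z(396,575,.1)),np.hypot(*(Z(392,352,.1)-Z(396,575,.1))))
for nm,u,v,z in [('clipouter',537,138,.054),('clipinner',508,203,.054),('T',611,283,.046),('T in',592,298,.046),('T out',628,268,.046)]:
    q=Z(u,v,z); print(nm,q,ang(q-C),np.hypot(*(q-C)))
for nm,u,v in [('first',145,452),('12',570,243),('11',523,210),('m8',415,170),('m7',359,176)]:
    q=Z(u,v,.046); print(nm,ang(q-C),np.hypot(*(q-C)))
```

```text
dial [0.56528561 0.04826228] 0.05312256385544589 118
pointer 173.11571040110934 172.05258267453846 174.74701217066013 0.05112704441129702
line 173.9570044932353
bar [0.56364891 0.0495034 ] 171.5197040840954 0.05250599234038332
clipouter [0.49740954 0.09663123] 144.52607188479104 0.08334695793208942
clipinner [0.51182818 0.08725395] 143.89311569792466 0.0661668182441927
T [0.53683249 0.11145006] 114.24178300615598 0.06929845118830594
T in [0.53987321 0.10605934] 113.73429139077643 0.06313706939380063
T out [0.53372279 0.11629708] 114.88761227218215 0.07499963919043687
first -93.77955029795422 0.06653774663118198
12 126.81094773822522 0.06743350859866475
11 139.5953642604687 0.06657374545160814
m8 165.12044096632988 0.0674242733492656
m7 177.46293921329186 0.06612911992808689
```

Request:
apply_moves([
  [[85,0,0,35,-0.04],[85,0,0,35,0],[85,0,0,20,0],[85,0,0,0,0],[85,0,0,0,0]],
])

```text
time: 4.88
ee_pos: [0.5656, 0.0509, 0.1836]
eef_rot: [180.0, 0.1, 172.8]
contact_force: [-0.1, -0.9, 0.4]
gripper_width: 0.085
```

Run:
```python
from h import *
import pickle
p=camera_params('wrist'); s=sense(); im=camera('wrist')
pickle.dump((p,s,im),open('w2.pkl','wb'))
print(s['ee_pos'],s['eef_rot'],s['wrist_torque']); save('pics/w2.png',im)
for z in (.046,.1): print(proj(p,[.5645,.049,z]))
```

```text
[0.56562614 0.05091769 0.18362521] [1.79984791e+02 1.03993369e-01 1.72763873e+02] [-0.01997994 -0.00933962  0.01106412]
[326.72097307 195.65300497]
[326.55232348 213.95210082]
```

View pics/w2.png

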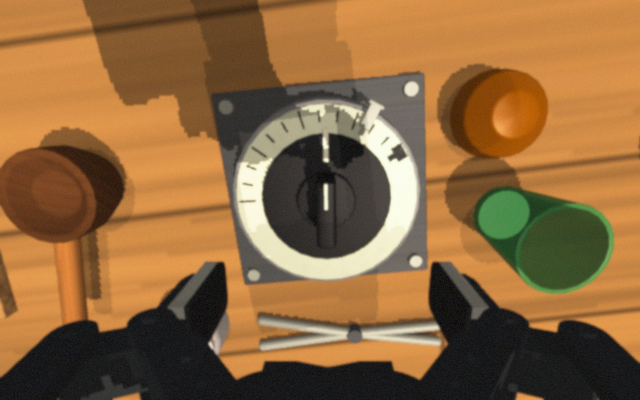

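```bash
cat >> h.py <<'E'
def dial(p,im,cx,cy,r0,r1):
    g=im.astype(np.float32).max(2); pts=[]
    for a in np.radians(np.arange(0,360,3)):
        rs=np.arange(r0,r1,.25)
        v=cv2.remap(g,(cx+rs*np.cos(a)).astype(np.float32)[None],(cy+rs*np.sin(a)).astype(np.float32)[None],cv2.INTER_LINEAR)[0]
        d=np.diff(v); i=np.argmax(d)
        if d[i]>8: pts.append(onz(p,(cx+rs[i]*np.cos(a),cy+rs[i]*np.sin(a)),.052)[:2])
    P=np.array(pts)
    for _ in range(5):
        A=np.c_[2*P,np.ones(len(P))]; x=np.linalg.lstsq(A,(P**2).sum(1),rcond=None)[0]; C=x[:2]; R=np.sqrt(x[2]+C@C)
        r=np.hypot(*(P-C).T); P=P[abs(r-R)<.0015]
    return C,R,len(P)
ang=lambda d: np.degrees(np.arctan2(d[1],d[0]))
E
python3 - <<'E'
from h import *
import pickle
p,s,im=pickle.load(open('w2.pkl','rb'))
save('pics/w2z.png',im,(230,90,430,240),4)
print(dial(p,im,326,197,52,75))
E
```

```text
(array([0.56562722, 0.04821307]), np.float64(0.05308818836672436), 118)
```

View pics/w2z.png

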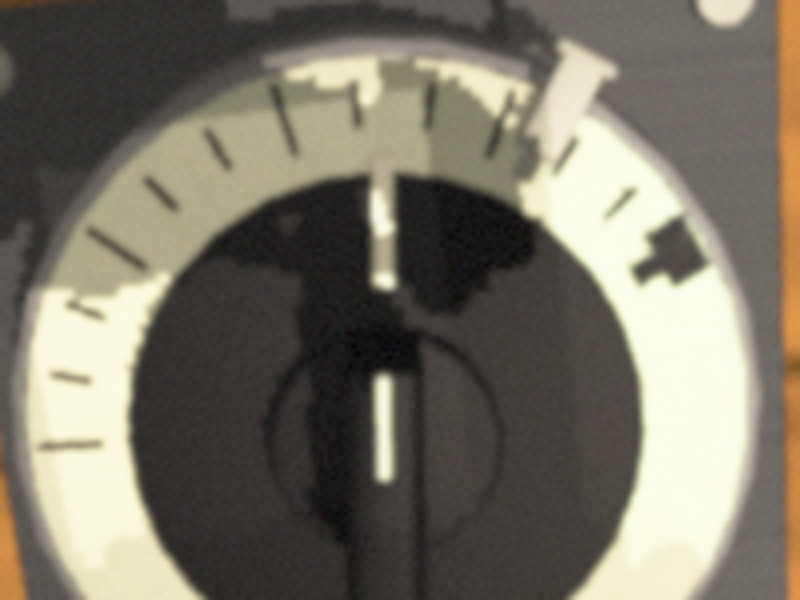

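Run:
```python
from h import *
import pickle
p,s,im=pickle.load(open('w2.pkl','rb'))
C=np.array([.5656,.0482]); Z=lambda u,v,z: onz(p,(230+u/4,90+v/4),z)[:2]
a,b=Z(382,165,.055),Z(383,288,.055);print('ptr',ang(a-C),ang(a-b),np.hypot(*(a-C)))
a,b=Z(384,376,.1),Z(385,480,.1);print('line',ang(a-b),a,b)
n=np.array([-np.sin(np.radians(173)),np.cos(np.radians(173))]);print('line lateral vs C',(a-C)@n,(b-C)@n)
t=np.array(s['ee_pos'][:2]);print('tcp lateral/along',(t-C)@n,(t-C)@np.array([-n[1],n[0]])*-1)
for nm,u,v,z in [('ci',547,140,.054),('co',588,52,.054),('T',670,254,.046)]:
    q=Z(u,v,z);print(nm,ang(q-C),np.hypot(*(q-C)))
q=Z(588,52,.054)-Z(547,140,.054);print('clip dir',ang(q))
```

```text
ptr 172.97953043248575 173.11327298670616 0.05476533669739954
line 173.2000747254417 [0.54352624 0.0513168 ] [0.56165322 0.04915531]
line lateral vs C -0.0004034543734748264 -0.0004672013915941672
tcp lateral/along -0.002700617995007359 0.00030525954049464584
ci 144.61862686591118 0.06740073848749101
co 145.44935217707973 0.08524066026222157
T 114.75353095201164 0.06895604345636483
clip dir 148.5834176304961
```

Run:
```python
from h import *
import pickle
p,s,im=pickle.load(open('w2.pkl','rb'))
t=s['ee_pos'];
for z in (t[2]+.02,t[2],.1): print(proj(p,[t[0],t[1],z]))
save('pics/w2f.png',im,(160,250,500,400),2.3)
```

```text
[330.98686844 290.24260092]
[330.55305084 268.24473447]
[329.50621246 215.16203111]
```

View pics/w2f.png

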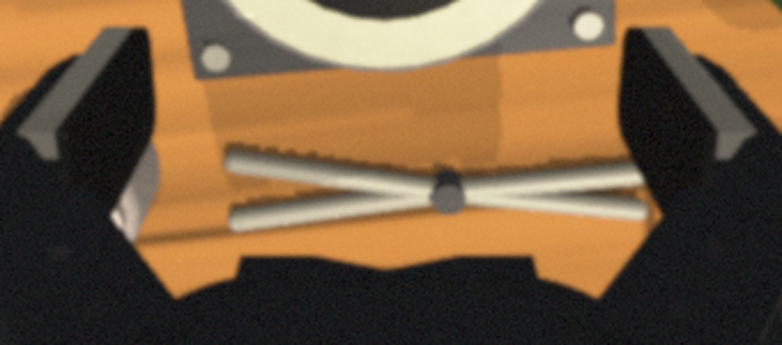

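Request:
apply_moves([
  [[85,0,-1.5,35,-0.006],[85,0,0,35,0],[85,0,0,25,0],[85,0,0,12,0],[85,0,0,0,0]],
])

```text
time: 5.35
ee_pos: [0.5642, 0.0494, 0.0739]
eef_rot: [-180.0, -0.1, 173.1]
contact_force: [-0.4, 0.9, -0.4]
gripper_width: 0.0852
```

Request:
apply_moves([
  [[85,0,0,0,0],[85,0,0,0,0],[85,0,0,0,0],[85,0,0,0,0],[85,0,0,0,0]],
])

```text
time: 5.77
ee_pos: [0.5654, 0.0494, 0.0758]
eef_rot: [180.0, 0.1, 173.1]
contact_force: [0.2, 0.1, -0.0]
gripper_width: 0.0852
```

Run:
```python
from h import *
p=camera_params('wrist'); s=sense(); im=camera('wrist')
print(s['ee_pos'],s['eef_rot'],s['contact_force'],s['wrist_torque']); save('pics/w3.png',im)
```

```text
[0.56538084 0.04940559 0.07575486] [1.79986629e+02 1.27288089e-01 1.73137330e+02] [ 0.18526841  0.14487079 -0.0405888 ] [-0.0120334   0.04494337  0.01127468]
```

View pics/w3.png

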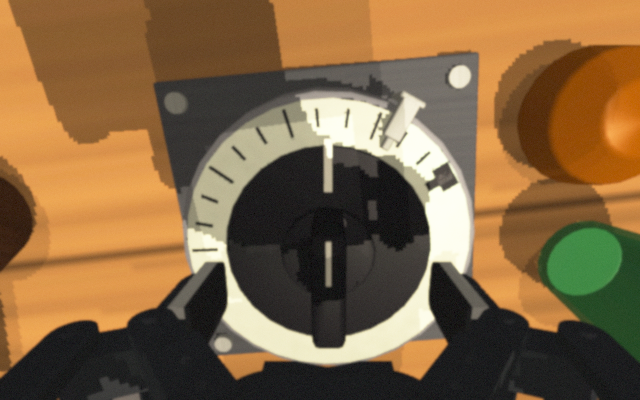

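Request:
apply_moves([
  [[85,0,0,8,0],[40,0,0,0,0],[10,0,0,0,0],[5,0,0,0,0],[5,0,0,0,0]],
])

```text
time: 6.23
ee_pos: [0.5644, 0.0494, 0.0662]
eef_rot: [-180.0, -0.0, 173.1]
contact_force: [0.4, 0.0, 0.6]
gripper_width: 0.0381
```

Request:
apply_moves([
  [[5,0,0,0,0],[5,0,0,0,0],[5,0,0,0,0],[5,0,0,0,0],[5,0,0,0,0]],
])

```text
time: 6.65
ee_pos: [0.5646, 0.0496, 0.0666]
eef_rot: [180.0, 0.0, 173.1]
contact_force: [-1.1, 2.3, 1.5]
gripper_width: 0.0134
```

Run:
```python
from h import *
p=camera_params('wrist'); s=sense(); im=camera('wrist')
print(s); save('pics/w4.png',im)
```

```text
{'time': 6.65, 'joint_pos': array([-1.69331219e-01,  1.04010861e+01,  9.98991978e+01,  1.75026151e-02,
        6.96766543e+01, -8.33167198e+01]), 'dq': array([-0.04579001,  0.00025836,  0.04253372, -0.04654115,  0.07086754,
       -0.0072175 ]), 'joint_efforts': array([-1.19822077e+00, -5.37702584e+01, -4.45804632e+01, -6.44157305e-01,
       -1.81436478e-01,  1.04558811e-02]), 'ee_pos': array([0.56458776, 0.04963614, 0.0665644 ]), 'eef_rot': array([1.79981012e+02, 2.09937804e-02, 1.73141309e+02]), 'contact_force': array([-1.05049579,  2.31253708,  1.52665616]), 'wrist_torque': array([ 0.31476945,  0.08417823, -0.01991972]), 'gripper_width': 0.01341232586427199}
```

View pics/w4.png

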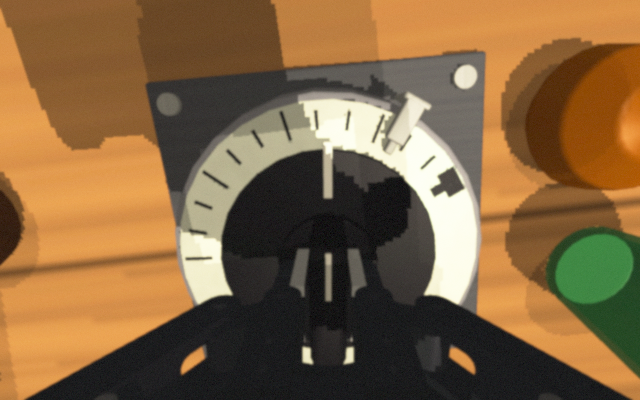

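Request:
apply_moves([
  [[5,0,0,0,0.01],[5,0,0,0,0.02],[5,0,0,0,0.03],[5,0,0,0,0.03],[5,0,0,0,0.03]],
])

```text
time: 7.12
ee_pos: [0.5646, 0.0498, 0.0665]
eef_rot: [180.0, 0.0, 166.1]
contact_force: [-0.0, 3.4, 2.5]
gripper_width: 0.0133
```

```bash
cat > st.py <<'E'
from h import *
import sys
s=sense();p=camera_params('wrist'); s=sense(); im=camera('wrist')
print(s['time'],s['ee_pos'],s['eef_rot'][2],s['contact_force'],s['wrist_torque'])
save(f'pics/{sys.argv[1]}.png',im)
E
python3 st.py w5
```

```text
7.1167 [0.56460806 0.04981241 0.06654823] 166.1163783737767 [-3.11779035e-03  3.37016355e+00  2.54073744e+00] [0.59096784 0.0771483  0.08515182]
```

View pics/w5.png

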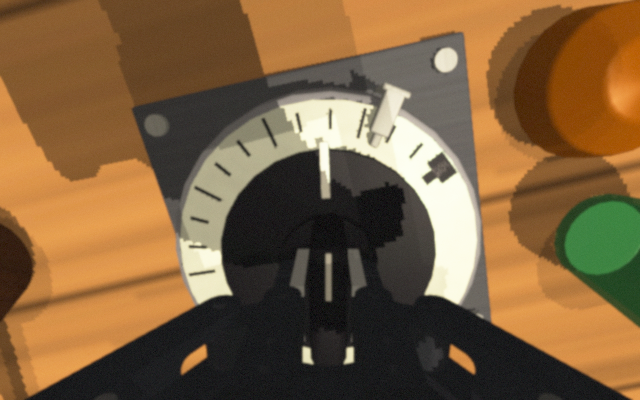

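Request:
apply_moves([
  [[5,0,0,0,0.04],[5,0,0,0,0.04],[5,0,0,0,0.04],[5,0,0,0,0.04],[5,0,0,0,0.04]],
])

```text
time: 7.58
ee_pos: [0.5647, 0.05, 0.0665]
eef_rot: [179.9, 0.0, 154.7]
contact_force: [0.4, 5.9, 2.0]
gripper_width: 0.0131
```

Request:
apply_moves([
  [[5,0,0,0,0.04],[5,0,0,0,0.04],[5,0,0,0,0.04],[5,0,0,0,0.04],[5,0,0,0,0.04]],
])

```text
time: 8.0
ee_pos: [0.5648, 0.0503, 0.0666]
eef_rot: [179.9, -0.0, 143.2]
contact_force: [1.0, 5.7, 2.0]
gripper_width: 0.0132
```

Request:
apply_moves([
  [[5,0,0,0,0.04],[5,0,0,0,0.04],[5,0,0,0,0.04],[5,0,0,0,0.04],[5,0,0,0,0.04]],
])

```text
time: 8.42
ee_pos: [0.565, 0.0506, 0.0666]
eef_rot: [179.9, -0.0, 131.8]
contact_force: [2.1, 9.0, 1.6]
gripper_width: 0.0132
```

```bash
python3 st.py w6
```

```text
8.4167 [0.56501638 0.05056766 0.06655523] 131.77794348682542 [2.0907965  8.9711476  1.59517932] [ 1.23460647 -0.31797623  0.05990198]
```

View pics/w6.png

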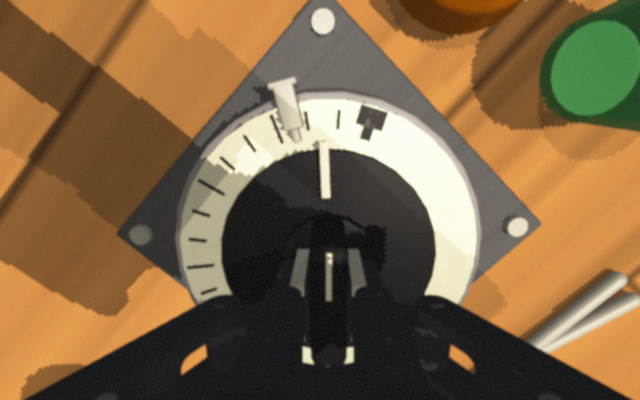

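Request:
apply_moves([
  [[5,0.4,0.5,0,0.03],[5,0.4,0.5,0,0.03],[5,0,0,0,0.03],[5,0,0,0,0.03],[5,0,0,0,0.03]],
])

```text
time: 8.88
ee_pos: [0.5652, 0.0508, 0.0665]
eef_rot: [179.9, 0.0, 123.2]
contact_force: [1.9, 2.8, 1.0]
gripper_width: 0.0132
```

Request:
apply_moves([
  [[5,0,0,0,0.02],[5,0,0,0,0.02],[5,0,0,0,0.02],[5,0,0,0,0.0],[5,0,0,0,0.0]],
])

```text
time: 9.3
ee_pos: [0.5653, 0.0509, 0.0666]
eef_rot: [179.9, 0.0, 119.8]
contact_force: [3.5, 3.8, 1.5]
gripper_width: 0.0135
```

```bash
python3 st.py w7
```

```text
9.3 [0.56527667 0.05088904 0.06657437] 119.82645285989003 [3.48764694 3.80842739 1.54062917] [ 0.62154695 -0.54583746  0.098832  ]
```

View pics/w7.png

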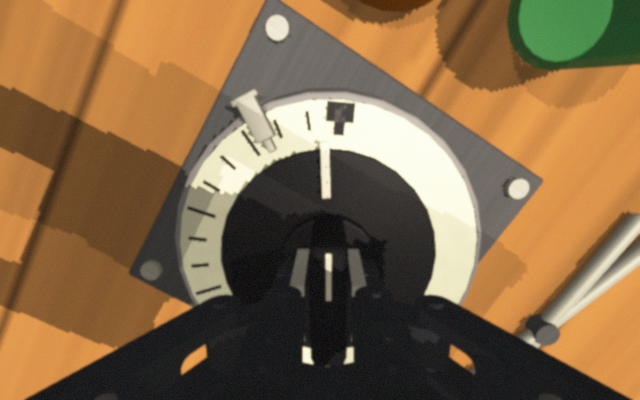

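```bash
cat >> h.py <<'E'
def lag(im):
    # pointer mid column, rows 158..192 (dial dark behind); wrist frame
    g=im.astype(int).min(2); xs=[];ys=[]
    for r in range(158,193):
        row=g[r,295:365].astype(float); base=np.median(row); w=np.clip(row-base-40,0,None)
        k=int(np.argmax(w)); lo=max(0,k-8);w2=np.zeros_like(w);w2[lo:k+9]=w[lo:k+9]
        if w2.sum()>100: xs.append(295+(w2*np.arange(70)).sum()/w2.sum()); ys.append(r)
    k,c=np.polyfit(ys,xs,1); return k*175+c,k,len(xs)   # column at row 175; slope
E
cat >> st.py <<'E'
u,k,n=lag(im); print('lag col175',u,'slope(rad)',k,n)
E
python3 - <<'E'
from h import *
for n in ['w4','w5','w6','w7']: print(n,lag(cv2.cvtColor(cv2.imread(f'pics/{n}.png'),cv2.COLOR_BGR2RGB)))
E
```

```text
w4 (np.float64(327.4784322345793), np.float64(0.002075769245043979), 35)
w5 (np.float64(325.01372677314333), np.float64(0.03533001120122018), 35)
w6 (np.float64(324.77551546201346), np.float64(0.03902309292264723), 35)
w7 (np.float64(325.26378903800037), np.float64(0.03470896250225395), 35)
```

Request:
apply_moves([
  [[5,0,0,0,0.02],[5,0,0,0,0.02],[5,0,0,0,0.02],[5,0,0,0,0.02],[5,0,0,0,0.0]],
])

```text
time: 9.77
ee_pos: [0.5654, 0.0509, 0.0666]
eef_rot: [179.9, 0.0, 115.2]
contact_force: [3.9, 3.7, -0.2]
gripper_width: 0.0134
```

```bash
python3 st.py w8
```

```text
9.7667 [0.56538899 0.05093409 0.06659085] 115.17319074305526 [ 3.91028535  3.74371227 -0.22318948] [ 0.73521646 -0.65498351  0.06764881]
lag col175 325.19625451255575 slope(rad) 0.03507939439271908 35
```

Request:
apply_moves([
  [[5,0,0,0,0.02],[5,0,0,0,0.02],[5,0,0,0,0.02],[5,0,0,0,0.02],[5,0,0,0,0.0]],
])

```text
time: 10.23
ee_pos: [0.5655, 0.051, 0.0666]
eef_rot: [179.9, 0.0, 110.6]
contact_force: [4.7, 4.8, -0.7]
gripper_width: 0.0133
```

```bash
python3 st.py w9
```

```text
10.2333 [0.56546752 0.05095878 0.06657081] 110.58774237090327 [ 4.68578021  4.77010158 -0.65346262] [ 0.71398778 -0.70772813  0.0631252 ]
lag col175 325.2130944276318 slope(rad) 0.03468905616691659 35
```

Request:
apply_moves([
  [[5,0,0,0,0.02],[5,0,0,0,0.02],[5,0,0,0,0.02],[5,0,0,0,0.02],[5,0,0,0,0.0]],
])

```text
time: 10.7
ee_pos: [0.5656, 0.051, 0.0666]
eef_rot: [179.9, 0.0, 106.0]
contact_force: [5.1, 4.4, -0.1]
gripper_width: 0.0133
```

```bash
python3 st.py w10
```

```text
10.7 [0.56558775 0.05104794 0.06658818] 106.00863122895447 [ 5.0561086   4.37771271 -0.05698853] [ 0.815041   -0.85682681  0.01841256]
lag col175 325.2234289689928 slope(rad) 0.03517550678546106 35
```

Request:
apply_moves([
  [[5,0,0,0,0.02],[5,0,0,0,0.02],[5,0,0,0,0.02],[5,0,0,0,0.02],[5,0,0,0,0.0]],
])

```text
time: 11.17
ee_pos: [0.5657, 0.0511, 0.0666]
eef_rot: [179.9, -0.0, 101.4]
contact_force: [6.4, 5.0, -1.0]
gripper_width: 0.0132
```

```bash
python3 st.py w11
```

```text
11.1667 [0.56571808 0.05105103 0.0666178 ] 101.42320697444079 [ 6.40706298  4.97724422 -0.96848779] [ 0.77969763 -0.93021744  0.07487344]
lag col175 325.2237483502334 slope(rad) 0.03664747242724853 35
```

Request:
apply_moves([
  [[5,0,0,0,0.02],[5,0,0,0,0.02],[5,0,0,0,0.02],[5,0,0,0,0.02],[5,0,0,0,0.0]],
])

```text
time: 11.63
ee_pos: [0.5658, 0.0511, 0.0666]
eef_rot: [179.8, -0.0, 96.8]
contact_force: [6.8, 4.7, -2.2]
gripper_width: 0.0131
```

```bash
python3 st.py w12
```

```text
11.6333 [0.56579867 0.05107652 0.06658726] 96.83931996542958 [ 6.83304765  4.73884659 -2.20562017] [ 0.88708782 -1.02821575  0.06799962]
lag col175 325.2201299576794 slope(rad) 0.0367491266603392 35
```

Request:
apply_moves([
  [[5,0,0,0,0.02],[5,0,0,0,0.02],[5,0,0,0,0.02],[5,0,0,0,0.02],[5,0,0,0,0.0]],
])

```text
time: 12.1
ee_pos: [0.5659, 0.0511, 0.0666]
eef_rot: [179.8, -0.0, 92.3]
contact_force: [7.7, 5.5, -1.8]
gripper_width: 0.0133
```

```bash
python3 st.py w13
```

```text
12.1 [0.56591933 0.0510748  0.06659844] 92.25912821024599 [ 7.74414749  5.50418834 -1.83958214] [ 0.85354347 -1.16705721  0.13885956]
lag col175 323.6431498601969 slope(rad) 0.05563856334812796 35
```

The lag rose from 0.035 to 0.055, so the stop is reached. I'll wind on by about 0.08 rad and hold.

Request:
apply_moves([
  [[5,0,0,0,0.02],[5,0,0,0,0.02],[5,0,0,0,0.02],[5,0,0,0,0.0],[5,0,0,0,0.0]],
])

```text
time: 12.57
ee_pos: [0.566, 0.0511, 0.0666]
eef_rot: [179.8, -0.0, 88.9]
contact_force: [7.7, 5.6, -3.1]
gripper_width: 0.0131
```

```bash
python3 st.py w14
```

```text
12.5667 [0.56601033 0.05109519 0.06660548] 88.89453821051578 [ 7.7175801   5.6259726  -3.08062597] [ 0.81381038 -1.2027803   0.16789563]
lag col175 318.2452347400926 slope(rad) 0.11782871851934364 35
```

View pics/w14.png

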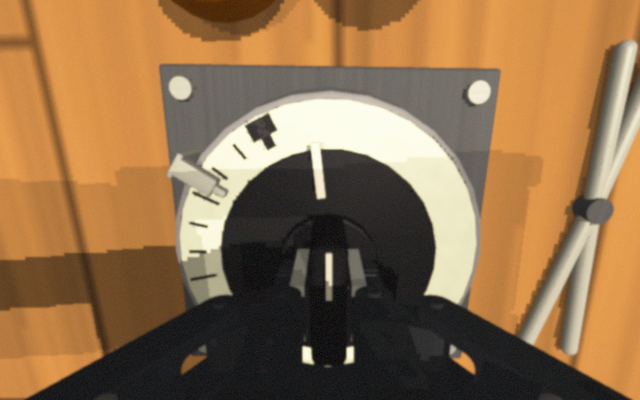

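The pointer at (317,170) is well past the T at (262,130), and the lag is 0.115 rad. I'll add a little and hold.

Request:
apply_moves([
  [[5,0,0,0,0.016],[5,0,0,0,0.0],[5,0,0,0,0.0],[5,0,0,0,0.0],[5,0,0,0,0.0]],
])

```text
time: 13.03
ee_pos: [0.566, 0.0511, 0.0666]
eef_rot: [179.8, -0.0, 88.0]
contact_force: [8.7, 4.8, -1.7]
gripper_width: 0.0135
```

Request:
apply_moves([
  [[5,0,0,0,0.0],[5,0,0,0,0.0],[5,0,0,0,0.0],[5,0,0,0,0.0],[5,0,0,0,0.0]],
])

```text
time: 13.45
ee_pos: [0.566, 0.0511, 0.0666]
eef_rot: [179.8, -0.0, 88.0]
contact_force: [7.7, 5.5, -3.0]
gripper_width: 0.0133
```

```bash
python3 st.py w15
```

```text
13.45 [0.56604582 0.05108659 0.06662356] 87.98547008666173 [ 7.73458177  5.50469306 -3.0439226 ] [ 0.86772485 -1.22350021  0.18153701]
lag col175 316.7965698761701 slope(rad) 0.13480862278763492 35
```

Request:
apply_moves([
  [[5,0,0,0,-0.02],[5,0,0,0,-0.04],[5,0,0,0,-0.05],[5,0,0,0,-0.05],[5,0,0,0,-0.05]],
])

```text
time: 13.92
ee_pos: [0.5658, 0.051, 0.0666]
eef_rot: [179.9, -0.0, 100.1]
contact_force: [5.8, 5.2, -1.3]
gripper_width: 0.0129
```

Request:
apply_moves([
  [[5,0,0,0,-0.05],[5,0,0,0,-0.05],[5,0,0,0,-0.05],[5,0,0,0,-0.05],[5,0,0,0,-0.05]],
])

```text
time: 14.33
ee_pos: [0.5654, 0.0509, 0.0666]
eef_rot: [179.9, 0.0, 114.5]
contact_force: [3.7, 3.9, 1.6]
gripper_width: 0.0135
```

Request:
apply_moves([
  [[5,0,0,0,-0.05],[5,0,0,0,-0.05],[5,0,0,0,-0.05],[5,0,0,0,-0.05],[5,0,0,0,-0.05]],
])

```text
time: 14.75
ee_pos: [0.5651, 0.0507, 0.0666]
eef_rot: [179.9, 0.0, 128.8]
contact_force: [2.5, 3.3, 1.8]
gripper_width: 0.0131
```

Request:
apply_moves([
  [[5,0,0,0,-0.05],[5,0,0,0,-0.04],[5,0,0,0,-0.03],[5,0,0,0,0],[5,0,0,0,0]],
])

```text
time: 15.17
ee_pos: [0.565, 0.0506, 0.0666]
eef_rot: [180.0, 0.0, 135.5]
contact_force: [3.1, 2.5, 2.6]
gripper_width: 0.0134
```

```bash
python3 st.py w16
```

```text
15.1667 [0.56495569 0.05060474 0.06655022] 135.47401139366843 [3.14606722 2.49741157 2.55920073] [ 0.43851707 -0.3486165  -0.03369868]
lag col175 330.48136848177387 slope(rad) -0.031027652723871525 35
```

View pics/w16.png

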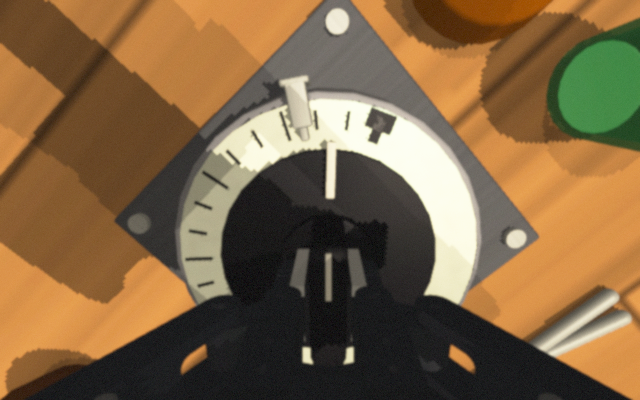

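```bash
cat > m.py <<'E'
from h import *
import sys
p=camera_params('wrist'); im=cv2.cvtColor(cv2.imread(f'pics/{sys.argv[1]}.png'),cv2.COLOR_BGR2RGB)
print(dial(p,im,328.5,245,90,118))
save(f'pics/{sys.argv[1]}z.png',im,(260,60,410,200),5)
E
python3 m.py w16
```

```text
(array([0.56527366, 0.04871769]), np.float64(0.05308131837978895), 76)
```

View pics/w16z.png

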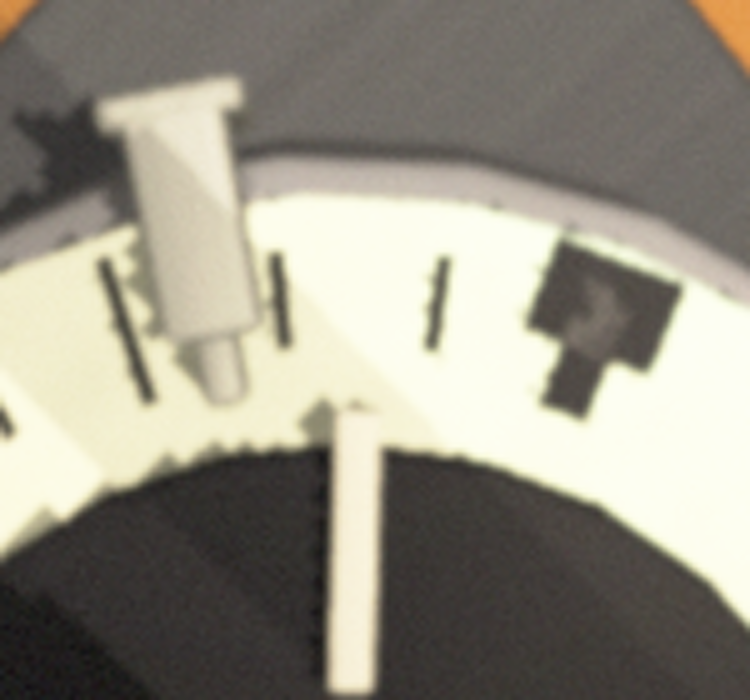

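Run:
```python
from h import *
p=camera_params('wrist')
Z=lambda u,v,z: onz(p,(260+u/5,60+v/5),z)[:2]
C=np.array([.56527,.04872])
pt,pb=Z(358,412,.055),Z(350,690,.055)
print('ptr',ang(pt-C),ang(pt-pb),np.hypot(*(pt-C)))
ct,cm,co=Z(227,398,.053),Z(212,333,.054),Z(172,105,.054)
for q in (ct,cm,co): print(ang(q-C),np.hypot(*(q-C)))
print('clip dir',ang(co-ct))
T=Z(603,310,.046);print('T',ang(T-C),np.hypot(*(T-C)))
```

```text
ptr 133.65086062025276 133.94602027764552 0.0563804601940781
145.32051391377286 0.05829621520342258
145.4677228017695 0.06413795494452852
145.2566049192278 0.0833466708686001
clip dir 145.10787956207528
T 114.72109948141059 0.06942941381251888
```

Request:
apply_moves([
  [[5,0,0,0,-0.04],[5,0,0,0,-0.05],[5,0,0,0,-0.05],[5,0,0,0,-0.04],[5,0,0,0,-0.02]],
])

```text
time: 15.63
ee_pos: [0.5648, 0.0504, 0.0665]
eef_rot: [-180.0, 0.0, 147.1]
contact_force: [2.0, 2.0, 4.9]
gripper_width: 0.0132
```

Request:
apply_moves([
  [[5,0,0,0,0],[5,0,0,0,0],[5,0,0,0,0],[5,0,0,0,0],[5,0,0,0,0]],
])

```text
time: 16.05
ee_pos: [0.5648, 0.0504, 0.0665]
eef_rot: [-180.0, 0.0, 146.9]
contact_force: [1.2, 0.6, 5.3]
gripper_width: 0.0131
```

```bash
python3 st.py w17; python3 m.py w17
```

```text
16.05 [0.56480911 0.05042021 0.06652989] 146.94125274057646 [1.1785407  0.57898718 5.32504075] [-0.08206956 -0.09384546 -0.05005059]
lag col175 330.54444427909885 slope(rad) -0.03930940505434268 35
(array([0.56518187, 0.0486592 ]), np.float64(0.05307243327881219), 78)
```

View pics/w17z.png

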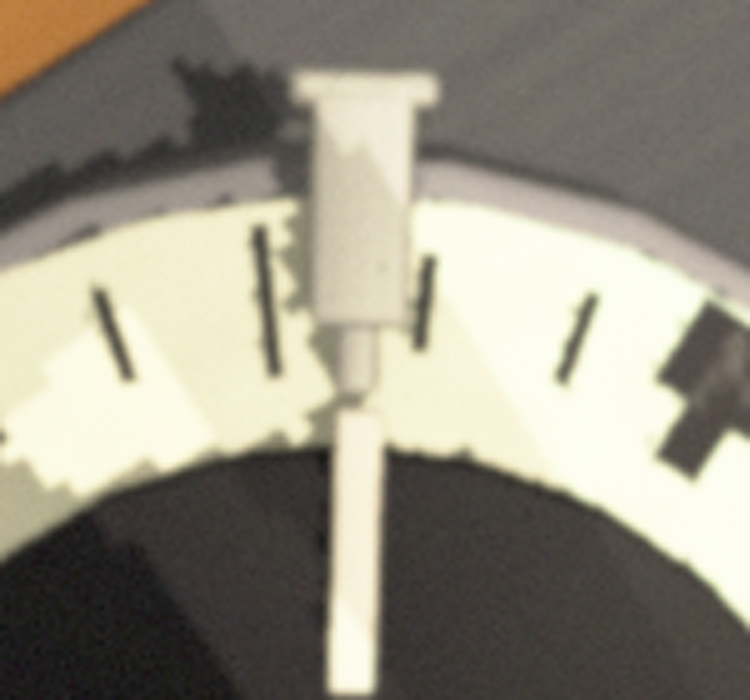

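Request:
apply_moves([
  [[5,0,0,0,0.018],[5,0,0,0,0.018],[5,0,0,0,0],[40,0,0,0,0],[60,0,0,0,0]],
])

```text
time: 16.52
ee_pos: [0.5637, 0.0506, 0.0654]
eef_rot: [-179.9, -0.1, 144.9]
contact_force: [-0.3, -0.3, -0.1]
gripper_width: 0.0366
```

Request:
apply_moves([
  [[60,0,0,0,0],[60,0,0,0,0],[60,0,0,0,0],[60,0,0,0,0],[60,0,0,0,0]],
])

```text
time: 16.93
ee_pos: [0.5645, 0.0507, 0.0662]
eef_rot: [-180.0, -0.0, 144.9]
contact_force: [-0.6, -0.5, 0.2]
gripper_width: 0.06
```

Request:
apply_moves([
  [[60,0,0,-10,0],[60,0,0,-20,0],[60,0,0,-30,0],[60,0,0,-30,0],[60,0,0,-20,0]],
])

```text
time: 17.35
ee_pos: [0.5657, 0.0507, 0.1804]
eef_rot: [179.9, 0.2, 144.9]
contact_force: [0.6, 0.0, 0.2]
gripper_width: 0.06
```

Request:
apply_moves([
  [[60,0,0,0,0],[60,0,0,0,0],[60,0,0,0,0],[60,0,0,0,0],[60,0,0,0,0]],
])

```text
time: 17.77
ee_pos: [0.5637, 0.0507, 0.1747]
eef_rot: [-179.9, -0.1, 144.9]
contact_force: [0.5, -0.5, -1.0]
gripper_width: 0.0599
```

Run:
```python
from h import *
import pickle
p=camera_params('wrist'); s=sense(); im=camera('wrist')
pickle.dump((p,s,im),open('w18.pkl','wb'))
print(s['time'],s['ee_pos'],s['eef_rot'],s['contact_force'],s['gripper_width']); save('pics/w18.png',im)
print(dial(p,im,326,197,52,75)); save('pics/w18z.png',im,(230,90,430,240),4)
save('pics/top18.png',camera('top'),(170,130,490,280),2.4)
```

```text
17.7667 [0.56366806 0.05067223 0.1747454 ] [-1.79911675e+02 -1.27475838e-01  1.44945694e+02] [ 0.46181622 -0.50917883 -0.98342046] 0.05993542541419097
(array([0.56546155, 0.04850543]), np.float64(0.05309232699827845), 118)
```

View pics/w18z.png

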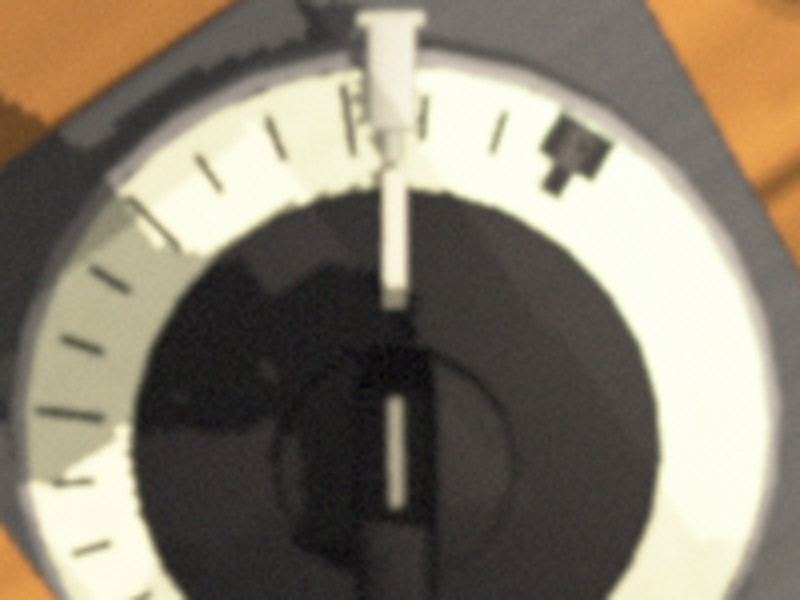

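View pics/w18.png

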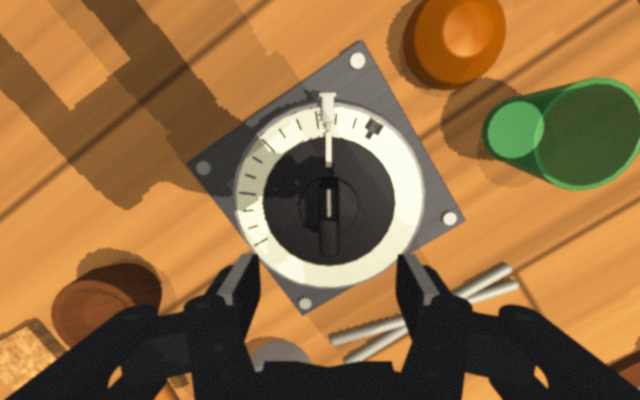

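Run:
```python
from h import *
import pickle
p,s,im=pickle.load(open('w18.pkl','rb'))
C=np.array([.56546,.04851]); Z=lambda u,v,z: onz(p,(230+u/4,90+v/4),z)[:2]
a,b=Z(395,175,.055),Z(395,300,.055);print('ptr',ang(a-C),ang(a-b))
a,b=Z(396,398,.1),Z(397,505,.1);print('knob',ang(a-b))
a,b=Z(391,160,.053),Z(390,15,.054);print('clip',ang(a-C),ang(b-C),ang(b-a))
print(sense()['dq'])
```

```text
ptr 144.72119901987418 144.96624711753685
knob 145.5014297255974
clip 145.47225849506611 145.42648646451283 145.32377779916652
[ 0.08563783 -0.16754544 -0.30894598 -0.13891534 -0.02453018  0.16224041]
```

View pics/top18.png

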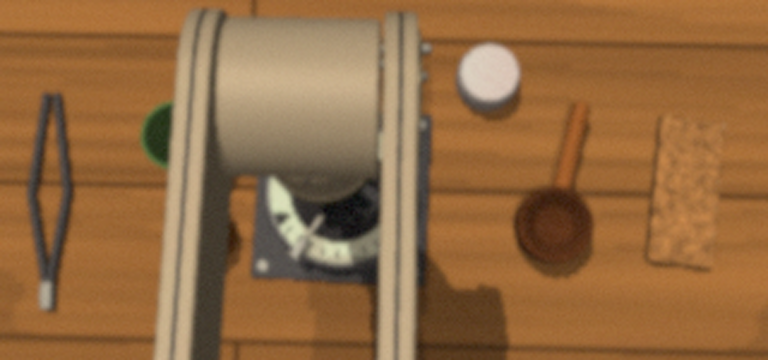

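The pointer is within about 0.7° of the clip and the knob is in line. In the top view the visible bystanders are where they were, so I'm handing in.

```bash
python3 -c "
from cell import *
print(close_job())"
```

```text
the job is handed in; nothing more can be done
None
```

The bell timer is set, and I handed the job in at about 18 s on the robot's clock. `close_job` gives no verdict, so the result below rests on my own checks.

**Winding:** I turned the knob clockwise past the T mark and found the stop where the pointer's lag began to rise, with the pointer about 19° past the T. I held it there for over 0.8 s. The knob was about 0.133 rad ahead of the pointer, and the wrist read about 0.18 N m. The highest lag I measured was 0.135 rad, under the 0.20 rad limit.

**Setting:** I turned it back until the pointer faced the clip, eased the spring to neutral, let go and lifted straight up.

**Last checks from the wrist camera:**

| Item | Angle |
|---|---|
| Pointer | 144.7–145.0° |
| Clip | 145.3–145.5° |
| Knob line | 145.5° |

- **Alignment:** the pointer is about 0.01 rad from the clip. The knob is about 0.01 rad from the pointer, which is close to what I can measure.
- **Contact:** the gripper is clear of everything, with contact force near zero.
- **Other objects:** I saw no sign that the clip or scale moved. The tools around the timer looked undisturbed by eye. The arm hid part of the final top view, so I checked the tumbler, paperweight and shears mainly in the wrist picture.
- **Disagreements:** estimates of the turning axis differed by 1–2 mm between views. That produced a sideways grip force of up to about 9 N, and I partly corrected for it during the turn.

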